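# Nest the jam pot in its cone ring on the caddy and lid it

### The job

Put the porcelain jam pot back on the caddy: nest its tapered foot in the brass cone ring on the upper tier so that it centres itself with its flange flat on the ring, then press pot and ring down together until you feel the foot land on the hidden rest inside, ending with a firm push of about 15 N and never over 25 N. Only then set the slotted lid gently and fully into the pot's mouth and let go; leave the other things standing where they are.

Things in the scene. Friction and masses are not known exactly. Their poses are not given: they have to be found in the camera images.
- jam_pot: white porcelain jam pot, 80 mm tall, 154 to 286 g, round. Origin: centre of the underside, z up. Foot: solid cone, radius 19 mm at the bottom, 27 mm at 34 mm height; flange of radius 33 mm from 34 to 39 mm; above it a straight round body of radius 27 mm up to the rim (grip it there, fingertips above the flange). Starts upright on the table, at either of two places, the egg cup at the other
- pot_rim (a point): centre of the pot's mouth at rim height, 80 mm above the pot's origin. The mouth is conical inside: radius 23.5 mm at the rim, 18 mm at 20 mm depth
- lid: white slotted porcelain lid, 41 mm tall, 50 g. Origin: centre of the plug's underside, z up. Plug: cone, radius 18.8 mm at the bottom, 22.6 mm at 14 mm; disc of radius 27.5 mm from 14 to 19 mm (dark slot at its edge on +x, at any yaw); knob of radius 8 mm from 19 to 41 mm. Starts upright on the plate. Fully in, its disc lies on the pot's rim, lid origin 66 mm above the pot's origin
- cone_ring: brass ring, outer radius 34.5 mm, 34 mm tall, in a chrome sleeve (radius 39 mm, 28 mm tall) on the caddy's upper tier. Origin: centre of its underside, z up. Conical bore: radius 19.6 mm at the bottom, 26.7 mm at 30 mm, 27.8 mm at the top. With the pot's flange on its top, origins coincide and the foot has 0.6 mm of play; a pot let go in the bore drops in by its weight
- ring_top (a point): centre of the ring's flat top, 34 mm above its origin. The ring starts raised 16 to 26 mm above the tier and slides straight down with a stiff friction of about 7 N, staying where it is left; it cannot be raised again, and a pot pressed in off-centre drags it down before the flange has landed
- seat (a point): point on the top face of the caddy's upper tier (131 mm above the table), on the axis of the cone ring, z up. Inside the ring a cork-faced rest (gives 1 mm at 12 N) stands 2 to 14 mm above this point, at a height that is not measured: there the pot's foot lands, 2 to 24 mm below where it first nests. It lies 32 mm from the caddy's axis
- caddy: turning part of the chrome caddy; turns about z with light friction (0.08 N m), starts at any angle. Origin: on its upright axis at table height; x points towards the cone ring. Lower tier: radius 115 mm, top at 26 mm; upper tier: radius 80 mm, top at 131 mm, edge wire up to 139 mm; a black turning knob, 27 mm tall, on the upper tier 58 mm from the axis on the side away from the ring
- plate: fixed beige ceramic plate, radius 100 mm, 16 mm tall. Origin: centre of the underside. The lid starts on it
- egg_cup: white egg cup, bystander, 58 mm tall, radius 24 mm. Origin: centre of the underside
- milk_pitcher: stainless milk pitcher, bystander on the caddy's lower tier, 82 mm tall, radius 28 mm, handle to +y. Origin: centre of the underside
- honey_jar: amber honey jar, bystander on the caddy's lower tier, 65 mm tall, radius 25 mm. Origin: centre of the underside
- salt_shaker: wooden salt shaker, bystander, 77 mm tall, radius 20 mm. Origin: centre of the underside
- juice_glass: juice glass, bystander, 100 mm tall, radius 32 mm. Origin: centre of the underside
- spreader: bamboo spreader lying flat, bystander, 157 mm long along its x, 22 mm wide, 7 mm thick. Origin: on its underside near the middle

How it is judged:
By the outcome, as a careful person would: the job done as asked, in the order asked, and still so for the second after the job is handed in, with the robot touching nothing.
It also fails if it takes over 72 s, if anything falls off the work surface, if the arm or the gripper's body presses on something with over 40 N, if the wrist force passes 120 N, or if a joint passes its speed limit or range.

### The arm

A 6-joint arm with a two-finger parallel gripper is mounted at the origin on the work surface. World frame = base frame: x ahead of the robot, y to its left, z up, the work surface at z = 0. Lengths are in m, angles in rad, forces in N, time in s.
With the tool pointing down it reaches from about 0.3 to 0.875 m from the base axis. Payload 6.4 kg.
Tool frame: the origin (TCP) lies at the centre of the arm's flange, where the gripper is bolted on; the fingertips stand 173 mm ahead of it and the grasp point (between the pads) lies 155 mm ahead of it; z points along the fingers, y is the line along which they close (so a half turn about z gives the same grasp; the last joint's range is limited). The gripper opens to 85 mm and grips with 20 to 120 N. Pads are 22 mm wide; open, the fingers measure 114 mm over their backs; the gripper's body (76 mm by 85 mm) begins 54 mm behind the grasp point. The pads swing forward as they close: fully open they stand 13 mm farther back than shut.
Start: joints at [1.075, 0.181, 1.607, -0, 1.354, -0.206], TCP at [0.164, 0.551, 0.405] pointing down, gripper open.
Joint ranges: [-2.99, 2.99], [-0.89, 2.07], [0.3, 2.58], [-1.14, 4.28], [0, 2.63], [-3.12, 3.12]. Speed limits (rad/s): [2.57, 2.57, 3.01, 3.14, 3.14, 3.14].

### API

Orientations are given as [roll, pitch, yaw] about the fixed x, y, z axes, in that order (R = Rz(yaw) Ry(pitch) Rx(roll)).
In Python, from rig import r gives the robot as it stands.
- The arm moves only by the tool play_rows, never from a script. Its argument "rows" is text: rows parted by semicolons, each of 6 numbers parted by spaces: the shift along the tool's x, y, z in mm, then the turn, a rotation vector about the tool's x, y, z in rad. A call has 1 to 5 rows; each row is the pose to reach, as a shift and turn from the pose commanded when the call began, along the tool's axes at that moment; what a row does not reach only later rows make up. A row lasts 1/8 s, in which the tool goes at most 62.5 mm and 10.7 degrees, less where a joint would pass 70% of its speed; a pose out of reach is approached as far as the arm can. A call with a gripper value outside its range is refused whole. "gripper" is the finger opening in mm, from 0 to 85.4, set as the call begins (left out, the last holds). The fingers move at their own pace and stop on an object; "squeeze" is the grip in N (left out, the last holds). Time passes only in rows, so rows that repeat a pose let the fingers close. It gives the time, the measured TCP pose, the force, the opening and the grip force at its end, in the units of the state.
- r.sense(): the state, without advancing time (a new reading comes with each control period).
- r.snapshot(name): name is "side" or "top" or "wrist"; returns the picture (420x560x3 uint8, red, green, blue); there is no depth.
- r.camera_params(name): a dict with "intrinsics" (3x3 intrinsics, pixels), "extrinsics" (4x4, takes a point from world to camera coordinates). Camera axes: x right, y down, z forward; pixel columns grow to the right and rows downward; lengths in m; the calibration is good to about 2 mm. A picture is of the moment at which its call begins: read the wrist's pose just before it. camera_params takes no time and is no camera call; for the wrist camera it gives the pose at the moment of the call.
- r.sign_off(): hands the job in; it is judged then, once.
The state is a dict: "time_s": time; "qpos": joint angles; "joint_velocities": joint speeds; "tau": joint torques, N m; "tcp_pos": TCP position; "ee_rot": TCP orientation; "wrist_force": force on the tool from outside, world axes, zero at the start; "torque": the same for the moment, N m; "width": opening from 0.0 (shut) to 1.0 (fully open); "grasp_force": force on a finger pad.
Only numpy, scipy, OpenCV 4.12 (cv2) and the standard library are available. Lean on these libraries where they do the work, as an engineer would, in place of code of your own. Each camera call takes 0.05 s, during which the arm holds its last target. There are 200 camera calls.

## Working session

There is one attempt and no reset: what is moved stays moved. The work goes in short steps, Python scripts to look and compute and a tool call to move; the robot and the scene stay as the last step left them, time stands still between calls to the robot, and variables do not carry over. Pictures are saved under pics/ and viewed, at most 10 in all, crops included, and the job is handed in when it is done.

Besides the shell and the picture viewer there is one more tool, called in YAML: its name, and indented under it one key for each argument. play_rows: Moves the arm, as the interface text tells. Its arguments: {"type":"object","properties":{"rows":{"type":"string"},"gripper":{"type":"number"},"squeeze":{"type":"number"}},"required":["rows"]}

```bash
mkdir -p pics; ls; python3 - <<'E'
from rig import r
import cv2,numpy as np
for n in("side","top"):
    im=r.snapshot(n); cv2.imwrite(f"pics/{n}0.png",im[:,:,::-1])
    p=r.camera_params(n); print(n,np.round(p["intrinsics"],1).tolist(),np.round(p["extrinsics"],4).tolist())
s=r.sense(); print(s)
E
```

```text
pics
side [[399.8, 0.0, 274.1], [0.0, 399.8, 206.9], [0.0, 0.0, 1.0]] [[-0.7714, -0.6364, -0.0029, 0.4569], [-0.4941, 0.6017, -0.6276, 0.3859], [0.4011, -0.4826, -0.7786, 0.6962], [0.0, 0.0, 0.0, 1.0]]
top [[494.9, 0.0, 277.6], [0.0, 494.9, 204.0], [0.0, 0.0, 1.0]] [[0.0283, -0.9995, 0.0125, -0.0372], [-0.9952, -0.0294, -0.093, 0.6071], [0.0933, -0.0098, -0.9956, 1.1002], [0.0, 0.0, 0.0, 1.0]]
{'time_s': 0.1, 'qpos': array([ 1.07468921e+00,  1.81468669e-01,  1.60794034e+00,  6.50438943e-07,
        1.35381443e+00, -2.06282676e-01]), 'joint_velocities': array([ 0.0002012 , -0.00117975, -0.00235386, -0.00098092, -0.00043978,
        0.00068516]), 'tau': array([ 6.37410517e-05, -4.45880842e+01, -3.52234340e+01, -2.58217078e-04,
        4.23449426e-03,  6.44342350e-06]), 'tcp_pos': array([0.16418248, 0.55081098, 0.40385732]), 'ee_rot': array([-3.13999657e+00, -3.34642891e-04,  2.85176781e+00]), 'wrist_force': array([ 0.31018044,  0.72605722, -0.74654355]), 'torque': array([ 0.02618703,  0.00165166, -0.00647511]), 'grasp_force': 0.0, 'width': 0.9984477043822461}
```

View pics/top0.png

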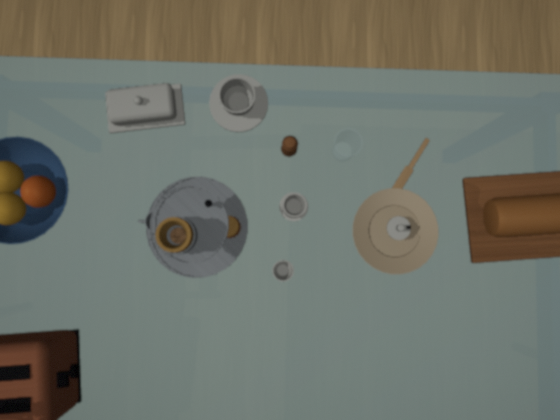

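View pics/side0.png

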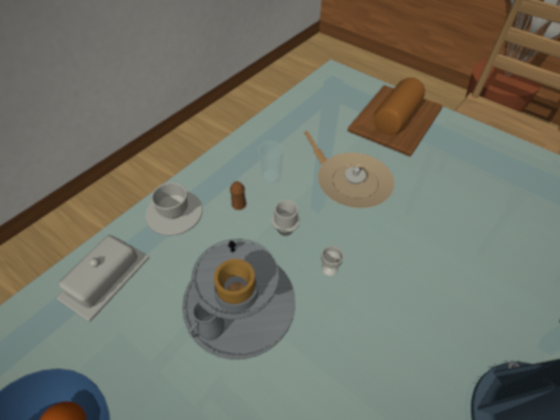

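The top view shows the pot at about (293,206), the egg cup at (283,270), the ring at (175,234), the turning knob at (208,203) and the lid at (400,228). In the side view the pot rim is at about (287,210), the ring top at (235,275) and the lid knob at (356,170). Next I'll enlarge these for precise centres.

```bash
cat > h.py <<'E'
import numpy as np,cv2
from scipy.spatial.transform import Rotation as R
from rig import r
def P(n):
    p=r.camera_params(n); return np.array(p["intrinsics"]),np.array(p["extrinsics"])
def atz(cam,uv,z):
    K,E=cam; d=E[:3,:3].T@np.linalg.inv(K)@np.array([uv[0],uv[1],1.]); c=-E[:3,:3].T@E[:3,3]
    return c+d*(z-c[2])/d[2]
def tri(cams,uvs):
    A=[];b=[]
    for (K,E),uv in zip(cams,uvs):
        M=K@E[:3]
        for i in(0,1):
            q=uv[i]*M[2]-M[i]; A.append(q[:3]); b.append(-q[3])
    s=np.linalg.lstsq(np.array(A),np.array(b),rcond=None)[0]; return s
def proj(cam,X):
    K,E=cam; X=np.atleast_2d(X); p=(E[:3,:3]@X.T+E[:3,3:])
    p=K@p; return (p[:2]/p[2]).T
def circ(cam,c,rad,n=72):
    t=np.linspace(0,2*np.pi,n); return proj(cam,np.c_[c[0]+rad*np.cos(t),c[1]+rad*np.sin(t),c[2]+0*t])
def move(target,yaw,pos=None,rot=None):
    """shift mm in tool axes and turn for desired tcp pos, tool-down yaw"""
    s=r.sense(); R0=R.from_euler('xyz',s["ee_rot"]); R1=R.from_euler('xyz',[np.pi,0,yaw])
    return np.round(R0.inv().apply(np.array(target)-s["tcp_pos"])*1000,1),np.round((R0.inv()*R1).as_rotvec(),4)
E
python3 - <<'E'
from h import *
top=cv2.imread("pics/top0.png");side=cv2.imread("pics/side0.png")
C=[(top,142,200),(top,262,172),(top,367,192),(side,202,240),(side,254,180),(side,323,145)]
t=[]
for im,x,y in C:
    c=im[y:y+75,x:x+66]; c=cv2.resize(c,None,fx=4,fy=4,interpolation=cv2.INTER_CUBIC)
    c=cv2.convertScaleAbs(c,alpha=1.5)
    for k in range(0,66,10): cv2.putText(c,str(x+k),(k*4,8),0,.28,(0,255,0)); cv2.line(c,(k*4+2,9),(k*4+2,13),(0,255,0))
    for k in range(0,75,10): cv2.putText(c,str(y+k),(0,k*4+4),0,.28,(0,255,0))
    t.append(c)
cv2.imwrite("pics/c1.png",np.vstack([np.hstack(t[:3]),np.hstack(t[3:])]))
T,S=P("top"),P("side")
for n,a,b in[("pot",(293.5,205),(287,209)),("ring",(175,234),(235,275)),("lidknob",(403,228),(356,169)),("egg",(283,269),(332,255)),("knob",(208,203),(232,244))]:
    print(n,np.round(tri([T,S],[a,b]),3))
E
```

```text
pot [ 0.601 -0.054  0.083]
ring [0.529 0.18  0.187]
lidknob [ 0.563 -0.303  0.037]
egg [ 0.462 -0.036  0.053]
knob [0.594 0.123 0.153]
```

View pics/c1.png

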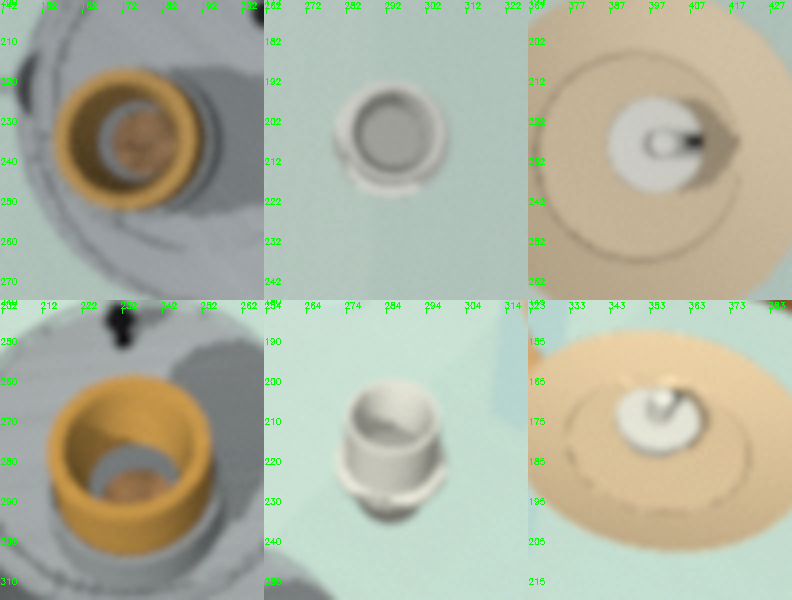

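The enlarged crops show the ring top centre near (173.3,234.3) in the top view, with the cork rest visible inside. The pot mouth is at about (293.9,204.4), and the lid knob is at (400,228) with its slot to the right. I'll move above the pot for wrist views.

```bash
python3 - <<'E'
from h import *
K,E=P("wrist"); s=r.sense(); Rt=R.from_euler('xyz',s["ee_rot"]).as_matrix()
c=-E[:3,:3].T@E[:3,3]; print("cam in tool",np.round(Rt.T@(c-s["tcp_pos"]),4)); print(np.round(E[:3,:3]@Rt,3).tolist(),np.round(K,1).tolist())
print(move([.57,-.04,.43],2.85))
E
```

```text
cam in tool [ 0.082  -0.0003  0.0314]
[[-0.001, 1.0, -0.001], [-0.948, -0.001, -0.318], [-0.318, 0.001, 0.948]] [[289.1, 0.0, 277.9], [0.0, 289.1, 211.4], [0.0, 0.0, 1.0]]
(array([-557.7, -450.2,  -25.6]), array([-0.0016, -0.0003,  0.0018]))
```

play_rows:
  rows: "-45 -36 -25;-90 -73 -25;-135 -109 -25;-180 -145 -25;-220 -178 -25"

```text
validation failed for argument at $.ro...
```

play_rows:
  rows: "-45 -36 -25 0 0 0;-90 -73 -25 0 0 0;-135 -109 -25 0 0 0;-180 -145 -25 0 0 0;-220 -178 -25 0 0 0"

```text
time_s: 0.72
tcp_pos: [0.3249, 0.3158, 0.4295]
ee_rot: [-3.141, -0.0, 2.852]
wrist_force: [-0.0, 0.7, -0.1]
width: 0.998
grasp_force: 0.0
```

```bash
cat > snap.py <<'E'
import sys,pickle
from h import *
n=sys.argv[1]
s=r.sense(); cam=P("wrist"); im=r.snapshot("wrist"); cv2.imwrite(f"pics/{n}.png",im[:,:,::-1]); pickle.dump(cam,open(f"pics/{n}.pkl","wb"))
print(s["time_s"],np.round(s["tcp_pos"],4),np.round(s["ee_rot"],4),np.abs(s["joint_velocities"]).max().round(3))
for nm,X in[("pot",[.601,-.054,.08]),("ring",[.529,.18,.187]),("lid",[.563,-.303,.037])]: print(nm,proj(cam,X).round(0))
E
python3 snap.py w1
```

```text
0.725 [0.3249 0.3158 0.4295] [-3.1414 -0.      2.8516] 0.933
pot [[ 99. 424.]]
ring [[209. 435.]]
lid [[-27. 414.]]
```

play_rows:
  rows: "-50 -40 0 0 0 0;-100 -80 0 0 0 0;-150 -120 0 0 0 0;-190 -152 0 0 0 0;-200 -160 0 0 0 0"

```text
time_s: 1.4
tcp_pos: [0.4715, 0.1045, 0.4293]
ee_rot: [-3.141, -0.0, 2.848]
wrist_force: [-0.6, -0.1, -0.3]
width: 0.998
grasp_force: 0.0
```

```bash
python3 snap.py w2
```

```text
1.4 [0.4715 0.1045 0.4293] [-3.1410e+00 -5.0000e-04  2.8476e+00] 0.148
pot [[192. 316.]]
ring [[387. 263.]]
lid [[ 36. 317.]]
```

play_rows:
  rows: "-40 -30 0 0 0 0;-80 -60 0 0 0 0;-120 -90 0 0 0 0;-130 -105 0 0 0 0;-130 -105 0 0 0 0"

```text
time_s: 2.08
tcp_pos: [0.5645, -0.0302, 0.4291]
ee_rot: [3.141, -0.002, 2.851]
wrist_force: [-0.9, 0.4, 0.1]
width: 0.997
grasp_force: 0.0
```

```bash
python3 snap.py w3; python3 -c "
from h import *
a=cv2.imread('pics/w1.png');b=cv2.imread('pics/w2.png');c=cv2.imread('pics/w3.png')
h=lambda x:cv2.resize(x,(400,300),interpolation=cv2.INTER_AREA)
cv2.imwrite('pics/m1.png',np.vstack([np.hstack([h(a),h(b)]),np.hstack([h(c),h(c)*0])]))"
```

```text
2.075 [ 0.5645 -0.0302  0.4291] [ 3.1412e+00 -1.6000e-03  2.8513e+00] 0.028
pot [[267. 226.]]
ring [[559.  96.]]
lid [[ 85. 238.]]
```

View pics/m1.png

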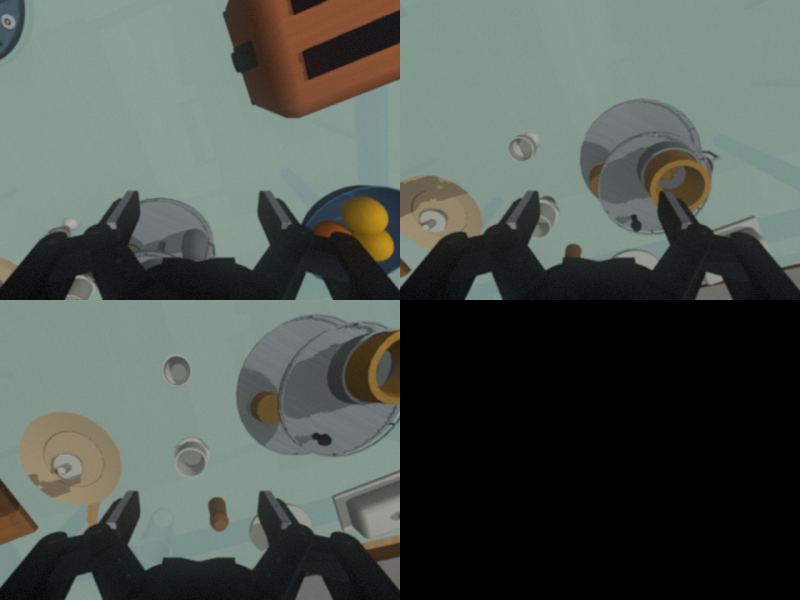

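Clockwise from top left these are w1, w2 and w3. In full pixels, the ring is at about (392,252) in w2 with a finger just below it, the pot is at (269,220) in w3, and the lid is at (94,232) in w3. I'll fit the projected circles to the edges.

```bash
cat > fit.py <<'E'
from h import *
import pickle
from scipy.ndimage import map_coordinates
from scipy.optimize import minimize
def load(n):
    cam=P(n[:-1]) if n[0] in"ts" else pickle.load(open(f"pics/{n}.pkl","rb"))
    g=cv2.cvtColor(cv2.imread(f"pics/{n}.png"),cv2.COLOR_BGR2GRAY).astype(float)
    g=cv2.GaussianBlur(g,(0,0),1.0); return cam,cv2.magnitude(cv2.Sobel(g,6,1,0),cv2.Sobel(g,6,0,1))
def score(v,X,circs):
    cam,m=v; t=0
    for rad,dz in circs:
        uv=circ(cam,[X[0],X[1],X[2]+dz],rad); t+=np.minimum(map_coordinates(m,[uv[:,1],uv[:,0]],order=1),60).mean()
    return t
def fit(views,x0,circs,fixz=None,rng=.012):
    vs=[load(n) for n in views]
    def f(p): return -sum(score(v,[p[0],p[1],p[2] if fixz is None else fixz],circs) for v in vs)
    best=None; g=np.arange(-rng,rng+.001,.003)
    zs=[0] if fixz is not None else g
    c=[(f([x0[0]+a,x0[1]+b,x0[2]+k]),x0[0]+a,x0[1]+b,x0[2]+k) for a in g for b in g for k in zs]
    c=min(c); s=minimize(f,c[1:],method="Nelder-Mead",options=dict(initial_simplex=[np.add(c[1:],d) for d in([0,0,0],[.002,0,0],[0,.002,0],[0,0,.002])]))
    return s.x.round(4),round(-s.fun,1)
E
python3 - <<'E'
from fit import *
pot=[(.0235,0),(.027,0),(.033,-.041)]
for v in(["top0"],["side0"],["w3"]): print("pot",v,fit(v,[.601,-.054,.08],pot,.08))
print("pot",fit(["top0","w3","side0"],[.601,-.054,.08],pot))
ring=[(.0345,0),(.0278,0)]
for v in(["top0"],["side0"],["w2"]): print("ring",v,fit(v,[.529,.18,.187],ring,.187))
print("ring",fit(["top0","w2"],[.529,.18,.187],ring),fit(["top0","side0","w2"],[.529,.18,.187],ring))
lid=[(.0275,0)]
for v in(["top0"],["side0"],["w3"]): print("lid",v,fit(v,[.563,-.303,.035],lid,.035))
print("lid",fit(["top0","w3","side0"],[.563,-.303,.035],lid))
E
```

```text
pot ['top0'] (array([ 0.5999, -0.0542,  0.0809]), np.float64(104.8))
pot ['side0'] (array([ 0.6009, -0.0574,  0.081 ]), np.float64(110.1))
pot ['w3'] (array([ 0.6046, -0.0548,  0.0808]), np.float64(116.2))
pot (array([ 0.6017, -0.0552,  0.0788]), np.float64(321.0))
ring ['top0'] (array([0.5264, 0.1856, 0.1877]), np.float64(86.4))
ring ['side0'] (array([0.5297, 0.1824, 0.1878]), np.float64(77.2))
ring ['w2'] (array([0.53  , 0.185 , 0.1852]), np.float64(91.2))
ring (array([0.5283, 0.184 , 0.19  ]), np.float64(176.4)) (array([0.5282, 0.1838, 0.1904]), np.float64(253.0))
lid ['top0'] (array([ 0.5614, -0.2954,  0.0347]), np.float64(38.9))
lid ['side0'] (array([ 0.5585, -0.2878,  0.0347]), np.float64(47.7))
lid ['w3'] (array([ 0.5585, -0.2914,  0.0354]), np.float64(43.2))
lid (array([ 0.5632, -0.2991,  0.0217]), np.float64(139.7))
```

```bash
python3 -c "
from h import *
print(move([.602,-.055,.30],2.85))"
```

```text
(array([-43.7, -13.7, 129.2]), array([ 0.0006, -0.0015,  0.0022]))
```

play_rows:
  rows: "-20 -7 50 0 0 0;-43.5 -13.5 100 0 -0.001 0;-43.5 -13.5 129 0 -0.001 0;-43.5 -13.5 129 0 -0.001 0"

```text
time_s: 2.62
tcp_pos: [0.601, -0.0539, 0.298]
ee_rot: [3.141, -0.005, 2.853]
wrist_force: [-0.2, 1.1, 0.4]
width: 0.998
grasp_force: 0.0
```

```bash
python3 snap.py w4; python3 - <<'E'
from fit import *
pot=[(.0235,0),(.027,0),(.033,-.041)]
print(fit(["w4"],[.602,-.055,.08],pot,.08), fit(["w4","w3"],[.602,-.055,.08],pot))
v,f=fit(["w4"],[.602,-.055,.08],pot,.08)
cam,_=load("w4"); im=cv2.imread("pics/w4.png")
im=cv2.resize(im,None,fx=2,fy=2)
for rad,dz in pot: cv2.polylines(im,[(circ(cam,[v[0],v[1],.08+dz],rad)*2+.5).astype(int)],True,(0,0,255),1)
im2=cv2.imread("pics/w3.png");cam2,_=load("w3"); im2=cv2.resize(im2,None,fx=4,fy=4)
x=fit(["w3"],[.563,-.295,.03],[(.0275,0)],.03)[0];
for z,c in((.022,(0,0,255)),(.035,(255,0,0))):
    x,sc=fit(["w3"],[.56,-.295,z],[(.0275,0)],z); print(z,x,sc)
    cv2.polylines(im2,[(circ(cam2,[x[0],x[1],z],.0275)*4+1.5).astype(int)],True,c,1)
a=im[260:660,400:800]; b=im2[780:1180,180:580]
cv2.imwrite("pics/m2.png",np.hstack([a,b]))
E
```

```text
2.625 [ 0.601  -0.0539  0.298 ] [ 3.1412 -0.0055  2.8535] 0.052
pot [[278. 239.]]
ring [[1267. -156.]]
lid [[ -5. 256.]]
(array([ 0.604 , -0.0552,  0.0805]), np.float64(120.6)) (array([ 0.6078, -0.0579,  0.0659]), np.float64(249.1))
0.022 [ 0.5632 -0.299   0.0226] 51.6
0.035 [ 0.5614 -0.2894  0.0344] 44.5
```

View pics/m2.png

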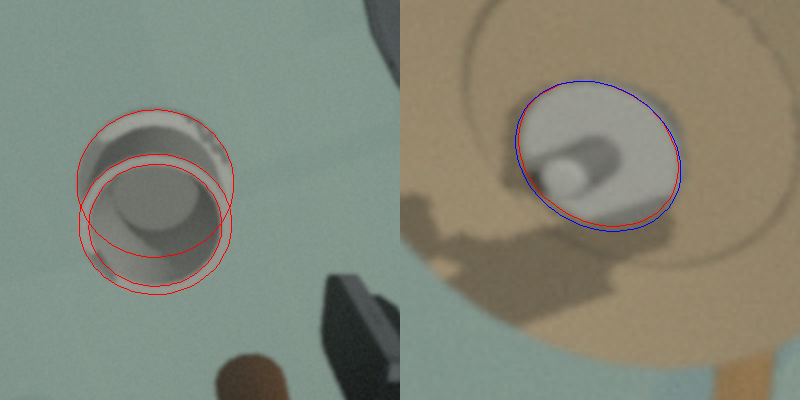

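The circle fits lie well on the pot rim and flange, so the pot is at about (0.604,-0.055). The lid disc fits better at a height near 22 mm, meaning the lid sits in the plate's well.

```bash
python3 -c "
from h import *
print(move([.6035,-.055,.218],2.852))"
```

```text
(array([-1.9, -0.3, 82.4]), array([ 0.0003, -0.0014,  0.0015]))
```

play_rows:
  rows: "-2.5 -0.3 40 0 0 0;-2.5 -0.3 75 0 0 0;-2.5 -0.3 82 0 0 0;-2.5 -0.3 82 0 0 0;-2.5 -0.3 82 0 0 0"

```text
time_s: 3.3
tcp_pos: [0.606, -0.0571, 0.2212]
ee_rot: [3.142, 0.005, 2.852]
wrist_force: [0.3, -0.3, 0.6]
width: 1.001
grasp_force: 0.0
```

play_rows:
  rows: "0 0 0 0 0 0;0 0 0 0 0 0;0 0 0 0 0 0;0 0 0 0 0 0;0 0 0 0 0 0"
  gripper: 45
  squeeze: 35

```text
time_s: 3.92
tcp_pos: [0.6055, -0.0571, 0.2198]
ee_rot: [3.141, 0.003, 2.852]
wrist_force: [-1.5, 0.7, 6.2]
width: 0.628
grasp_force: 36.5
```

play_rows:
  rows: "0 0 -20 0 0 0;0 0 -60 0 0 0;0 0 -120 0 0 0;0 0 -180 0 0 0;0 0 -225 0 0 0"

```text
time_s: 4.55
tcp_pos: [0.6045, -0.0569, 0.4477]
ee_rot: [-3.142, 0.004, 2.852]
wrist_force: [0.6, -1.0, -3.3]
width: 0.624
grasp_force: 37.9
```

```bash
python3 -c "
from h import *
print(r.sense()['wrist_force'],move([.529,.184,.445],2.852))"
```

```text
[ 0.55855637 -0.95822877 -3.28003168] (array([141.2, 209.3,   2.1]), array([-0.0001,  0.004 , -0.0002]))
```

play_rows:
  rows: "10 50 0 0 0 0;20 100 0 0 0 0;30 150 0 0 0 0;41 200 0 0 0 0;41 209 0 0 0 0"

```text
time_s: 5.18
tcp_pos: [0.6244, 0.1583, 0.4442]
ee_rot: [3.141, 0.0, 2.856]
wrist_force: [-0.4, -0.4, -2.4]
width: 0.629
grasp_force: 38.0
```

play_rows:
  rows: "0 0 0 0 0 0;0 0 0 0 0 0"

```text
time_s: 5.42
tcp_pos: [0.6252, 0.1537, 0.4438]
ee_rot: [-3.141, 0.001, 2.851]
wrist_force: [-0.6, -0.2, -2.3]
width: 0.628
grasp_force: 38.0
```

```bash
python3 snap.py w5; cat > f5.py <<'E'
from fit import *
ring=[(.0345,0),(.0278,0)]
for z in(.183,.187,.191,.195): print(z,fit(["w5"],[.529,.184,z],ring,z))
v,_=fit(["w5"],[.529,.184,.189],ring,.189)
# pot rim in hand: free z
s=r.sense(); c=[s["tcp_pos"][0],s["tcp_pos"][1],s["tcp_pos"][2]-.137]
print(c)
p=fit(["w5"],c,[(.0235,0),(.027,0)]); print("pot",p)
cam,_=load("w5"); im=cv2.imread("pics/w5.png")
for rad,_ in ring: cv2.polylines(im,[(circ(cam,[v[0],v[1],.189],rad)+.5).astype(int)],True,(0,0,255),1)
for rad in(.0235,.027): cv2.polylines(im,[(circ(cam,p[0],rad)+.5).astype(int)],True,(0,255,0),1)
cv2.imwrite("pics/m3.png",im)
E
python3 f5.py
```

```text
5.425 [0.6252 0.1537 0.4438] [-3.1410e+00  9.0000e-04  2.8505e+00] 0.01
pot [[109. 217.]]
ring [[275.  88.]]
lid [[-47. 230.]]
0.183 (array([0.5283, 0.1832, 0.1861]), np.float64(77.5))
0.187 (array([0.5285, 0.1834, 0.1876]), np.float64(80.8))
0.191 (array([0.5285, 0.1839, 0.1912]), np.float64(82.2))
0.195 (array([0.529 , 0.1835, 0.1954]), np.float64(70.4))
[np.float64(0.6252729568540049), np.float64(0.1535687468672451), np.float64(0.306770957092257)]
pot (array([0.624 , 0.1538, 0.3023]), np.float64(111.3))
```

View pics/m3.png

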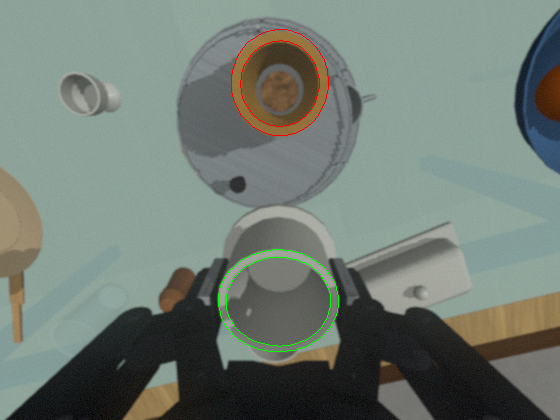

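The wrist view shows the ring at (280,82) and the pot held upright at (278,300), and both fits lie on the edges. That puts the ring at about (0.5285,0.1837) with its top near z 0.190.

```bash
python3 -c "
from h import *
print(r.sense()['wrist_force'],move([.5297,.1837,.43],2.852))"
```

```text
[ 0.10639541  0.11049639 -3.14381819] (array([100.2,   1.4,  13.7]), array([-0.0005,  0.001 , -0.002 ]))
```

play_rows:
  rows: "40 0 0 0 0 0;80 0 0 0 0 0;100 1.4 5 0 0 0;100 1.4 14 0 0 0;100 1.4 14 0 0 0"

```text
time_s: 6.1
tcp_pos: [0.5302, 0.184, 0.4288]
ee_rot: [-3.141, 0.0, 2.85]
wrist_force: [0.6, 0.8, -1.6]
width: 0.627
grasp_force: 38.0
```

play_rows:
  rows: "0 0 0 0 0 0;0 0 0 0 0 0"

```text
time_s: 6.35
tcp_pos: [0.5304, 0.1845, 0.4296]
ee_rot: [3.142, 0.001, 2.851]
wrist_force: [-0.0, 0.0, -2.0]
width: 0.63
grasp_force: 38.0
```

```bash
cat > see.py <<'E'
import sys
from h import *
x,y,z=map(float,sys.argv[1:4]); s=r.sense(); cam=P("side"); im=r.snapshot("side"); cv2.imwrite("pics/see.png",im[:,:,::-1])
print(s["time_s"],s["tcp_pos"].round(4),s["ee_rot"].round(3),s["wrist_force"].round(1),s["torque"].round(3)); print(move([x,y,z],2.852))
E
python3 see.py .5297 .1837 .39
```

```text
6.35 [0.5304 0.1845 0.4296] [3.142e+00 1.000e-03 2.851e+00] [-0.  0. -2.] [-0.003 -0.036 -0.001]
(array([ 0.4, -1.1, 39.6]), array([ 0.    ,  0.0012, -0.0007]))
```

play_rows:
  rows: "0.4 -0.7 10 0 0 0;0.4 -0.7 20 0 0 0;0.4 -0.7 30 0 0 0;0.4 -0.7 38 0 0 0;0.4 -0.7 40 0 0 0"

```text
time_s: 7.02
tcp_pos: [0.529, 0.1844, 0.3886]
ee_rot: [-3.141, -0.0, 2.852]
wrist_force: [-0.6, 0.6, -2.0]
width: 0.627
grasp_force: 38.1
```

play_rows:
  rows: "0 0 2 0 0 0;0 0 4 0 0 0;0 0 4 0 0 0"

```text
time_s: 7.4
tcp_pos: [0.5293, 0.1844, 0.3856]
ee_rot: [3.142, 0.001, 2.852]
wrist_force: [-0.2, 0.6, -2.4]
width: 0.629
grasp_force: 38.1
```

play_rows:
  rows: "0 0 1 0 0 0;0 0 2 0 0 0;0 0 2 0 0 0"

```text
time_s: 7.78
tcp_pos: [0.5293, 0.1843, 0.3835]
ee_rot: [-3.141, 0.001, 2.852]
wrist_force: [-0.1, 0.5, -2.8]
width: 0.628
grasp_force: 38.1
```

play_rows:
  rows: "0 0 1 0 0 0;0 0 2 0 0 0;0 0 2 0 0 0"

```text
time_s: 8.15
tcp_pos: [0.5294, 0.1842, 0.3816]
ee_rot: [-3.141, 0.002, 2.852]
wrist_force: [0.9, -1.0, -2.3]
width: 0.623
grasp_force: 38.1
```

```bash
python3 - <<'E'
from h import *
s=r.sense();print(s["time_s"],s["tcp_pos"].round(4),s["wrist_force"].round(1),s["torque"].round(3))
w=r.snapshot("wrist")[:,:,::-1][180:380,150:400];si=r.snapshot("side")[:,:,::-1][190:315,190:290]
cv2.imwrite("pics/m4.png",np.hstack([cv2.resize(w,(500,400)),cv2.resize(si,(300,400))]))
E
```

```text
8.15 [0.5294 0.1842 0.3816] [ 0.9 -1.  -2.3] [-0.31  -0.205 -0.017]
```

View pics/m4.png

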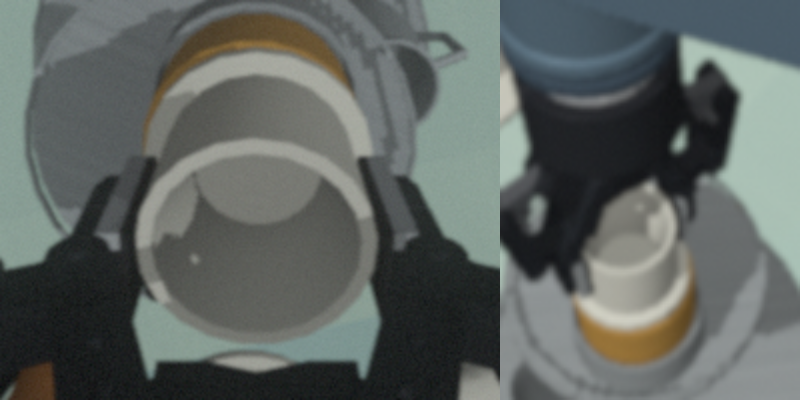

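The flange sits a few millimetres above the ring and the foot is inside the bore. There is a slight side contact, so I'll shift a little the way it yields.

play_rows:
  rows: "-0.6 -0.4 0 0 0 0;-0.6 -0.4 0 0 0 0"

```text
time_s: 8.5
tcp_pos: [0.5296, 0.1839, 0.3814]
ee_rot: [3.141, 0.001, 2.852]
wrist_force: [-0.3, 0.4, -1.3]
width: 0.622
grasp_force: 38.1
```

```bash
python3 -c "
from h import *
s=r.sense();print(s['time_s'],s['tcp_pos'].round(4),s['wrist_force'].round(1),s['torque'].round(3))"
```

```text
8.5 [0.5296 0.1839 0.3814] [-0.3  0.4 -1.3] [-0.048 -0.068  0.011]
```

play_rows:
  rows: "-0.2 -0.2 1 0 0 0;-0.2 -0.2 1.5 0 0 0;-0.2 -0.2 1.5 0 0 0"

```text
time_s: 8.88
tcp_pos: [0.5298, 0.1836, 0.3799]
ee_rot: [-3.141, 0.001, 2.852]
wrist_force: [-0.6, -0.6, -2.1]
width: 0.625
grasp_force: 38.1
```

```bash
python3 -c "
from h import *
s=r.sense();print(s['time_s'],s['tcp_pos'].round(4),s['wrist_force'].round(1),s['torque'].round(3))"
```

```text
8.875 [0.5298 0.1836 0.3799] [-0.6 -0.6 -2.1] [-0.08  -0.059  0.009]
```

Now I'll release so it drops and centres itself.

play_rows:
  rows: "0 0 0 0 0 0;0 0 0 0 0 0;0 0 0 0 0 0;0 0 0 0 0 0"
  gripper: 72

```text
time_s: 9.38
tcp_pos: [0.5299, 0.1836, 0.3802]
ee_rot: [3.142, 0.001, 2.852]
wrist_force: [0.1, 0.4, 0.3]
width: 0.847
grasp_force: 0.0
```

```bash
python3 snap.py w6; cat > f6.py <<'E'
import sys
from fit import *
n=sys.argv[1]; z=float(sys.argv[2]); s=r.sense()
p=fit([n],[.5287,.1838,z],[(.0235,0),(.027,0)],rng=.009); print("rim",p)
cam,_=load(n); im=cv2.imread(f"pics/{n}.png")
im=cv2.resize(im[180:380,130:430],None,fx=2,fy=2); si=cv2.resize(r.snapshot("side")[190:323,200:266,::-1],(198,400))
cv2.imwrite(f"pics/m_{n}.png",np.hstack([im,si]))
print(s["tcp_pos"].round(4),s["wrist_force"].round(1))
E
python3 f6.py w6 .236
```

```text
9.375 [0.5299 0.1836 0.3802] [3.1415e+00 1.3000e-03 2.8518e+00] 0.002
pot [[ 93. 319.]]
ring [[272. 254.]]
lid [[-74. 320.]]
rim (array([0.5287, 0.1835, 0.2335]), np.float64(112.0))
[0.5299 0.1836 0.3801] [ 0.4  0.2 -0.8]
```

View pics/m_w6.png

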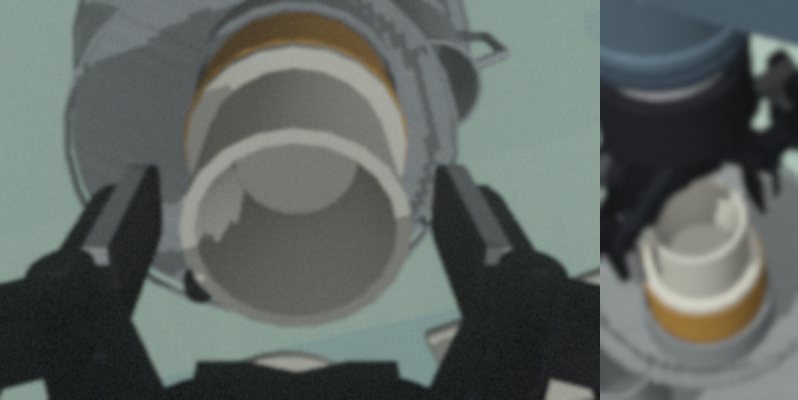

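The pot has dropped, and its flange looks flat and even on the brass ring. It sits centred between the open pads, so I'll regrip to press.

play_rows:
  rows: "0 0 0 0 0 0;0 0 0 0 0 0;0 0 0 0 0 0;0 0 0 0 0 0"
  gripper: 45
  squeeze: 45

```text
time_s: 9.98
tcp_pos: [0.5299, 0.1835, 0.3801]
ee_rot: [-3.141, 0.001, 2.852]
wrist_force: [-0.2, -0.9, -0.0]
width: 0.618
grasp_force: 47.6
```

```bash
cat > s.py <<'E'
from h import *
s=r.sense();print(s['time_s'],s['tcp_pos'].round(4),s['wrist_force'].round(1),s['torque'].round(3),s['grasp_force'],s['width'])
E
python3 s.py
```

```text
9.975 [0.5299 0.1835 0.3801] [-0.2 -0.9 -0. ] [-0.136  0.017  0.029] 47.57974817650393 0.6180844262584876
```

```bash
python3 - <<'E'
from fit import *
V={n:load(n) for n in("w5","top0","side0")}
out=[]
def sc(n,rad,z,dx,dy):
    cam,m=V[n]; uv=circ(cam,[.5286+dx,.1836+dy,z],rad)
    if n=="side0": uv=uv[uv[:,1]<uv[:,1].min()+.35*np.ptp(uv[:,1])]
    return map_coordinates(m,[uv[:,1],uv[:,0]],order=1).mean()
for rad in np.arange(.009,.0165,.0005):
    for z in np.arange(.129,.150,.001):
        b=[max(sc(n,rad,z,dx,dy) for dx in(-.002,-.001,0,.001,.002) for dy in(-.002,-.001,0,.001,.002)) for n in V]
        out.append((sum(b),rad,z,np.round(b,0)))
for o in sorted(out,key=lambda o:-o[0])[:14]: print(round(o[0]),round(o[1],4),round(o[2],3),o[3])
E
```

```text
77 0.0165 0.129 [20. 27. 30.]
77 0.0155 0.129 [20. 27. 30.]
77 0.016 0.129 [20. 27. 30.]
77 0.0165 0.13 [20. 28. 29.]
76 0.0165 0.131 [21. 28. 28.]
76 0.0155 0.13 [20. 26. 29.]
76 0.015 0.129 [20. 26. 30.]
76 0.016 0.13 [20. 27. 29.]
76 0.0165 0.132 [21. 28. 27.]
75 0.0145 0.129 [19. 25. 31.]
75 0.015 0.13 [20. 26. 29.]
75 0.0155 0.131 [20. 26. 28.]
75 0.014 0.129 [20. 24. 31.]
75 0.016 0.131 [20. 27. 28.]
```

play_rows:
  rows: "0 0 1 0 0 0;0 0 1 0 0 0"

```text
time_s: 10.22
tcp_pos: [0.5299, 0.1835, 0.3793]
ee_rot: [-3.142, 0.001, 2.852]
wrist_force: [0.2, -0.7, 3.6]
width: 0.619
grasp_force: 47.9
```

play_rows:
  rows: "0 0 1 0 0 0;0 0 1 0 0 0"

```text
time_s: 10.48
tcp_pos: [0.5299, 0.1835, 0.3781]
ee_rot: [-3.142, 0.001, 2.852]
wrist_force: [-1.8, -1.7, 3.3]
width: 0.622
grasp_force: 48.0
```

play_rows:
  rows: "0 0 0.7 0 0 0;0 0 0.7 0 0 0"

```text
time_s: 10.72
tcp_pos: [0.5299, 0.1835, 0.3773]
ee_rot: [-3.142, 0.001, 2.852]
wrist_force: [-1.7, -0.8, 4.3]
width: 0.621
grasp_force: 48.0
```

play_rows:
  rows: "0 0 0.7 0 0 0;0 0 0.7 0 0 0"

```text
time_s: 10.98
tcp_pos: [0.5299, 0.1835, 0.3766]
ee_rot: [-3.142, 0.001, 2.852]
wrist_force: [-1.1, -1.6, 3.8]
width: 0.619
grasp_force: 48.0
```

play_rows:
  rows: "0 0 0.7 0 0 0;0 0 0.7 0 0 0"

```text
time_s: 11.22
tcp_pos: [0.5299, 0.1835, 0.3759]
ee_rot: [-3.142, 0.001, 2.852]
wrist_force: [-0.2, -1.2, 2.5]
width: 0.617
grasp_force: 47.9
```

play_rows:
  rows: "0 0 0.7 0 0 0;0 0 0.7 0 0 0"

```text
time_s: 11.48
tcp_pos: [0.5299, 0.1835, 0.3752]
ee_rot: [-3.142, 0.001, 2.852]
wrist_force: [-0.9, -2.1, 2.6]
width: 0.62
grasp_force: 47.9
```

play_rows:
  rows: "0 0 0.8 0 0 0;0 0 0.8 0 0 0"

```text
time_s: 11.72
tcp_pos: [0.5299, 0.1835, 0.3744]
ee_rot: [-3.142, 0.001, 2.852]
wrist_force: [-0.7, -1.7, 3.0]
width: 0.621
grasp_force: 47.9
```

```bash
python3 snap.py w7 | head -1; python3 f6.py w7 .23; python3 - <<'E'
from fit import *
for n,z in(("w6",.19),("w7",.184)): print(n,fit([n],[.5287,.1837,z],[(.033,.004)],rng=.009))
E
```

```text
11.725 [0.5299 0.1835 0.3744] [-3.1416e+00  1.0000e-03  2.8518e+00] 0.002
rim (array([0.5279, 0.1837, 0.2283]), np.float64(114.3))
[0.5299 0.1835 0.3744] [-0.3 -1.8  2.6]
w6 (array([0.5278, 0.1842, 0.1889]), np.float64(41.0))
w7 (array([0.5273, 0.1841, 0.1795]), np.float64(42.2))
```

play_rows:
  rows: "0 0 0.8 0 0 0;0 0 0.8 0 0 0"

```text
time_s: 12.08
tcp_pos: [0.5299, 0.1835, 0.3736]
ee_rot: [-3.142, 0.001, 2.852]
wrist_force: [-0.5, -2.3, 2.9]
width: 0.619
grasp_force: 47.9
```

play_rows:
  rows: "0 0 0.7 0 0 0;0 0 0.7 0 0 0"

```text
time_s: 12.32
tcp_pos: [0.5299, 0.1835, 0.3729]
ee_rot: [-3.142, 0.001, 2.852]
wrist_force: [-0.3, -2.4, 3.0]
width: 0.626
grasp_force: 47.9
```

play_rows:
  rows: "0 -0.3 0.7 0 0 0;0 -0.3 0.7 0 0 0"

```text
time_s: 12.58
tcp_pos: [0.5298, 0.1834, 0.3723]
ee_rot: [3.141, 0.001, 2.852]
wrist_force: [0.2, -1.4, 2.2]
width: 0.623
grasp_force: 47.9
```

play_rows:
  rows: "0 0 0.8 0 0 0;0 0 0.8 0 0 0"

```text
time_s: 12.82
tcp_pos: [0.5298, 0.1834, 0.3714]
ee_rot: [3.141, 0.001, 2.852]
wrist_force: [1.0, -1.0, 3.1]
width: 0.621
grasp_force: 47.9
```

play_rows:
  rows: "0 0 0.7 0 0 0;0 0 0.7 0 0 0"

```text
time_s: 13.08
tcp_pos: [0.5298, 0.1834, 0.3707]
ee_rot: [3.141, 0.001, 2.852]
wrist_force: [1.6, 0.1, 2.5]
width: 0.622
grasp_force: 47.9
```

play_rows:
  rows: "0 0 0.8 0 0 0;0 0 0.8 0 0 0"

```text
time_s: 13.32
tcp_pos: [0.5298, 0.1834, 0.3699]
ee_rot: [3.141, 0.001, 2.852]
wrist_force: [1.3, 1.3, 3.6]
width: 0.623
grasp_force: 47.9
```

play_rows:
  rows: "0 0 0.7 0 0 0;0 0 0.7 0 0 0"

```text
time_s: 13.58
tcp_pos: [0.5298, 0.1834, 0.3692]
ee_rot: [3.141, 0.001, 2.852]
wrist_force: [1.6, 0.8, 2.5]
width: 0.622
grasp_force: 47.9
```

play_rows:
  rows: "0 0 0.7 0 0 0;0 0 0.7 0 0 0"

```text
time_s: 13.82
tcp_pos: [0.5298, 0.1834, 0.3685]
ee_rot: [3.141, 0.001, 2.852]
wrist_force: [1.4, 2.1, 3.3]
width: 0.623
grasp_force: 47.9
```

play_rows:
  rows: "0 0.15 0.7 0 0 0;0 0.15 0.7 0 0 0"

```text
time_s: 14.08
tcp_pos: [0.5298, 0.1834, 0.3678]
ee_rot: [3.142, 0.001, 2.852]
wrist_force: [0.6, 0.7, 2.2]
width: 0.622
grasp_force: 47.9
```

play_rows:
  rows: "0 0 0.7 0 0 0;0 0 0.7 0 0 0"

```text
time_s: 14.32
tcp_pos: [0.5298, 0.1834, 0.3671]
ee_rot: [3.142, 0.001, 2.852]
wrist_force: [0.8, 1.7, 3.0]
width: 0.621
grasp_force: 47.9
```

play_rows:
  rows: "0 0.1 0.7 0 0 0;0 0.1 0.7 0 0 0"

```text
time_s: 14.58
tcp_pos: [0.5298, 0.1835, 0.3663]
ee_rot: [-3.141, 0.001, 2.852]
wrist_force: [0.5, 1.9, 3.1]
width: 0.622
grasp_force: 47.9
```

play_rows:
  rows: "0 0 0.8 0 0 0;0 0 0.8 0 0 0"

```text
time_s: 14.82
tcp_pos: [0.5299, 0.1835, 0.3656]
ee_rot: [-3.141, 0.001, 2.852]
wrist_force: [1.2, 0.2, 2.9]
width: 0.62
grasp_force: 47.9
```

play_rows:
  rows: "0 0 0.7 0 0 0;0 0 0.7 0 0 0"

```text
time_s: 15.08
tcp_pos: [0.5299, 0.1835, 0.3649]
ee_rot: [-3.142, 0.001, 2.852]
wrist_force: [1.0, 0.3, 3.1]
width: 0.622
grasp_force: 47.9
```

play_rows:
  rows: "0 0 0.8 0 0 0;0 0 0.8 0 0 0"

```text
time_s: 15.32
tcp_pos: [0.5298, 0.1835, 0.3641]
ee_rot: [-3.141, 0.001, 2.852]
wrist_force: [1.2, 1.8, 3.4]
width: 0.624
grasp_force: 47.9
```

play_rows:
  rows: "0 0 0.7 0 0 0;0 0 0.7 0 0 0"

```text
time_s: 15.58
tcp_pos: [0.5298, 0.1835, 0.3635]
ee_rot: [-3.141, 0.001, 2.852]
wrist_force: [-0.4, 0.5, 4.2]
width: 0.625
grasp_force: 48.1
```

play_rows:
  rows: "0 0 0.8 0 0 0;0 0 0.8 0 0 0"

```text
time_s: 15.82
tcp_pos: [0.5299, 0.1835, 0.3632]
ee_rot: [-3.142, 0.001, 2.852]
wrist_force: [-1.0, 0.1, 7.5]
width: 0.627
grasp_force: 48.4
```

The force is rising while the tool hardly moves, so the foot has landed. I'll build up to about 15 N.

play_rows:
  rows: "0 0 0.8 0 0 0;0 0 0.8 0 0 0"

```text
time_s: 16.08
tcp_pos: [0.5299, 0.1835, 0.3629]
ee_rot: [-3.142, 0.002, 2.852]
wrist_force: [-2.8, 0.2, 11.5]
width: 0.621
grasp_force: 48.7
```

play_rows:
  rows: "0 0 0.8 0 0 0;0 0 0.8 0 0 0;0 0 0.8 0 0 0"

```text
time_s: 16.45
tcp_pos: [0.5299, 0.1835, 0.3626]
ee_rot: [-3.142, 0.002, 2.852]
wrist_force: [-3.2, -0.4, 13.6]
width: 0.623
grasp_force: 49.0
```

play_rows:
  rows: "0 0 0.1 0 0 0;0 0 0.1 0 0 0"

```text
time_s: 16.7
tcp_pos: [0.5299, 0.1835, 0.3627]
ee_rot: [-3.142, 0.002, 2.852]
wrist_force: [-3.8, -0.3, 13.2]
width: 0.624
grasp_force: 49.0
```

play_rows:
  rows: "0 0 0.5 0 0 0;0 0 0.5 0 0 0;0 0 0.5 0 0 0"

```text
time_s: 17.08
tcp_pos: [0.5299, 0.1835, 0.3625]
ee_rot: [-3.142, 0.002, 2.852]
wrist_force: [-5.4, -1.5, 15.8]
width: 0.625
grasp_force: 49.2
```

```bash
python3 s.py
```

```text
17.075 [0.5299 0.1835 0.3625] [-5.4 -1.5 15.8] [-0.136  0.824 -0.01 ] 49.22141967806965 0.6245062364976071
```

play_rows:
  rows: "0 0 -1 0 0 0;0 0 -2 0 0 0;0 0 -2 0 0 0"

```text
time_s: 17.45
tcp_pos: [0.5299, 0.1835, 0.3629]
ee_rot: [-3.142, 0.001, 2.852]
wrist_force: [0.1, 0.2, 6.5]
width: 0.62
grasp_force: 48.2
```

play_rows:
  rows: "0 0 0 0 0 0;0 0 0 0 0 0;0 0 0 0 0 0;0 0 0 0 0 0"
  gripper: 80

```text
time_s: 17.95
tcp_pos: [0.5297, 0.1835, 0.3621]
ee_rot: [-3.141, 0.0, 2.852]
wrist_force: [-0.5, -0.2, 0.4]
width: 0.935
grasp_force: 0.0
```

play_rows:
  rows: "0 0 -30 0 0 0;0 0 -80 0 0 0;0 0 -80 0 0 0"

```text
time_s: 18.32
tcp_pos: [0.5308, 0.1837, 0.4473]
ee_rot: [3.138, 0.009, 2.852]
wrist_force: [-0.7, -1.1, -0.3]
width: 0.937
grasp_force: 0.0
```

```bash
python3 snap.py w8|head -1; python3 f6.py w8 .22; python3 -c "
from fit import *
print(fit(['w8'],[.5287,.1837,.217],[(.0235,0),(.027,0),(.033,-.041)]))
print(fit(['w8'],[.5287,.1837,.217],[(.0235,0),(.027,0),(.033,-.041)],.217))"
```

```text
18.325 [0.5308 0.1837 0.4473] [3.1381 0.0089 2.8518] 0.075
rim (array([0.5287, 0.1839, 0.216 ]), np.float64(114.1))
[0.5302 0.1836 0.4446] [-0.1 -0.1 -0.7]
(array([0.5282, 0.1842, 0.2172]), np.float64(157.6))
(array([0.5283, 0.1841, 0.2162]), np.float64(157.6))
```

View pics/m_w8.png

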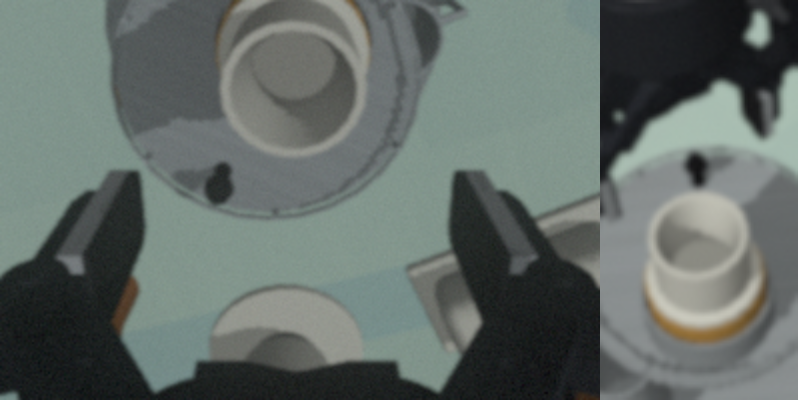

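The pot is seated upright with its flange on the lowered ring, rim at about (0.5284,0.184,0.2165), and nothing else has moved. Next is the lid.

```bash
python3 -c "
from h import *
print(move([.563,-.297,.33],2.852))"
```

```text
(array([-169. , -451. ,  112.9]), array([ 0.0004,  0.0019, -0.0002]))
```

play_rows:
  rows: "-20 -55 0 0 0 0;-41 -110 0 0 0 0;-62 -165 0 0 0 0;-83 -220 0 0 0 0;-104 -275 10 0 0 0"
  gripper: 50

```text
time_s: 19.05
tcp_pos: [0.5505, -0.1115, 0.4314]
ee_rot: [3.141, -0.0, 2.852]
wrist_force: [0.8, -0.4, 0.7]
width: 0.586
grasp_force: 0.0
```

play_rows:
  rows: "-20 -55 20 0 0 0;-41 -110 40 0 0 0;-62 -160 80 0 0 0;-65 -176 103 0 0 0;-65 -176 103 0 0 0"

```text
time_s: 19.68
tcp_pos: [0.5612, -0.2976, 0.3247]
ee_rot: [3.138, -0.007, 2.849]
wrist_force: [0.0, 1.2, 0.9]
width: 0.585
grasp_force: 0.0
```

play_rows:
  rows: "0 0 0 0 0 0;0 0 0 0 0 0"

```text
time_s: 19.92
tcp_pos: [0.5635, -0.296, 0.3311]
ee_rot: [-3.141, 0.003, 2.853]
wrist_force: [0.3, 0.2, -0.2]
width: 0.583
grasp_force: 0.0
```

```bash
python3 snap.py w9; cat > f9.py <<'E'
from fit import *
import sys
for n in sys.argv[1:]:
  for z in(.018,.021,.024,.027,.030,.035): 
    print(n,z,fit([n],[.5632,-.298,z],[(.0275,0)],z),fit([n],[.5632,-.298,z],[(.0275,0),(.008,.022)],z))
print(fit(["top0","w3",sys.argv[1]],[.5632,-.298,.022],[(.0275,0),(.008,.022)]),fit(sys.argv[1:2],[.5632,-.298,.022],[(.0275,0),(.008,.022)]))
E
python3 f9.py w9
```

```text
19.925 [ 0.5635 -0.296   0.3311] [-3.1410e+00  2.9000e-03  2.8533e+00] 0.005
pot [[592. 180.]]
ring [[1915. -222.]]
lid [[271. 206.]]
w9 0.018 (array([ 0.5648, -0.2983,  0.0193]), np.float64(49.3)) (array([ 0.5649, -0.2981,  0.0189]), np.float64(91.8))
w9 0.021 (array([ 0.5639, -0.2983,  0.0217]), np.float64(48.4)) (array([ 0.5639, -0.298 ,  0.0205]), np.float64(90.1))
w9 0.024 (array([ 0.5631, -0.2983,  0.0242]), np.float64(46.7)) (array([ 0.5631, -0.2979,  0.0241]), np.float64(87.2))
w9 0.027 (array([ 0.5622, -0.2982,  0.0281]), np.float64(44.2)) (array([ 0.5622, -0.2977,  0.0282]), np.float64(83.4))
w9 0.03 (array([ 0.5615, -0.2978,  0.0311]), np.float64(40.5)) (array([ 0.5614, -0.2975,  0.0293]), np.float64(78.4))
w9 0.035 (array([ 0.5615, -0.2973,  0.0336]), np.float64(33.3)) (array([ 0.5548, -0.3096,  0.0354]), np.float64(76.8))
(array([ 0.5637, -0.2984,  0.0217]), np.float64(268.9)) (array([ 0.5657, -0.2983,  0.0152]), np.float64(92.2))
```

play_rows:
  rows: "-0.7 -2 40 0 0 0;-0.7 -2 80 0 0 0;-0.7 -2 90 0 0 0;-0.7 -2 90 0 0 0;-0.7 -2 90 0 0 0"

```text
time_s: 20.6
tcp_pos: [0.564, -0.2995, 0.2419]
ee_rot: [-3.14, 0.004, 2.852]
wrist_force: [0.3, -0.2, -0.1]
width: 0.584
grasp_force: 0.0
```

```bash
python3 snap.py w10|head -1; python3 - <<'E'
from fit import *
c=[(.0275,0),(.008,.022)]
for v in(["w10"],["w9","w10"],["w3","w9","w10"],["w3","w9","w10","top0","side0"]): print(v,fit(v,[.5637,-.298,.022],c))
for z in(.019,.022,.025): print(z,fit(["w10"],[.5637,-.298,.022],c,z))
E
```

```text
20.6 [ 0.564  -0.2995  0.2419] [-3.1402  0.0044  2.8522] 0.004
['w10'] (array([ 0.5651, -0.2984,  0.0183]), np.float64(95.2))
['w9', 'w10'] (array([ 0.5648, -0.2983,  0.0188]), np.float64(186.1))
['w3', 'w9', 'w10'] (array([ 0.564 , -0.2983,  0.0207]), np.float64(286.7))
['w3', 'w9', 'w10', 'top0', 'side0'] (array([ 0.5636, -0.2985,  0.0213]), np.float64(451.5))
0.019 (array([ 0.5648, -0.2985,  0.0236]), np.float64(95.1))
0.022 (array([ 0.5634, -0.2983,  0.0228]), np.float64(93.0))
0.025 (array([ 0.562 , -0.2977,  0.0213]), np.float64(82.5))
```

play_rows:
  rows: "0 1.1 20 0 0 0;0 1.1 38 0 0 0;0 1.1 44 0 0 0;0 1.1 44 0 0 0"

```text
time_s: 21.15
tcp_pos: [0.5632, -0.2979, 0.1948]
ee_rot: [3.141, -0.001, 2.852]
wrist_force: [-0.6, -1.1, -0.2]
width: 0.592
grasp_force: 0.0
```

play_rows:
  rows: "0 0 0 0 0 0;0 0 0 0 0 0;0 0 0 0 0 0;0 0 0 0 0 0;0 0 0 0 0 0"
  gripper: 8
  squeeze: 25

```text
time_s: 21.78
tcp_pos: [0.5647, -0.2986, 0.1978]
ee_rot: [-3.141, 0.005, 2.852]
wrist_force: [-0.0, 2.3, 12.0]
width: 0.178
grasp_force: 27.2
```

```bash
python3 s.py
```

```text
21.775 [ 0.5647 -0.2986  0.1978] [-0.   2.3 12. ] [ 0.411 -0.02  -0.007] 27.194677444640547 0.1781757703131973
```

play_rows:
  rows: "0 0 -5 0 0 0;0 0 -20 0 0 0;0 0 -60 0 0 0;0 0 -110 0 0 0;0 0 -160 0 0 0"

```text
time_s: 22.4
tcp_pos: [0.5631, -0.2979, 0.3573]
ee_rot: [3.141, 0.0, 2.852]
wrist_force: [0.3, -0.9, -1.1]
width: 0.176
grasp_force: 25.1
```

play_rows:
  rows: "0 0 -40 0 0 0;0 0 -60 0 0 0;0 0 -60 0 0 0"

```text
time_s: 22.78
tcp_pos: [0.5634, -0.2982, 0.4169]
ee_rot: [-3.141, 0.003, 2.852]
wrist_force: [-0.0, -0.2, -0.4]
width: 0.179
grasp_force: 25.1
```

```bash
python3 s.py; python3 snap.py w11|head -1; python3 - <<'E'
from fit import *
s=r.sense(); x,y,z=s["tcp_pos"]; print(np.round([x,y,z],4))
for q in(.174,.178,.182): print(fit(["w11"],[x,y,z-q],[(.0275,0)],z-q))
print(fit(["w11"],[x,y,z-.178],[(.0275,0)]))
print(move([.5287,.184,.43],2.852))
E
```

```text
22.775 [ 0.5634 -0.2982  0.4169] [-0.  -0.2 -0.4] [0.002 0.047 0.023] 25.11365532394848 0.17916593786798146
22.775 [ 0.5634 -0.2982  0.4169] [-3.1406  0.0033  2.8518] 0.048
[ 0.5631 -0.2979  0.4148]
(array([ 0.5631, -0.2982,  0.2415]), np.float64(37.7))
(array([ 0.5626, -0.2993,  0.2367]), np.float64(38.8))
(array([ 0.5632, -0.2991,  0.2328]), np.float64(39.6))
(array([ 0.5642, -0.2987,  0.2359]), np.float64(41.9))
(array([170.7, 452. , -15.1]), array([ 0.0003,  0.0003, -0.0002]))
```

play_rows:
  rows: "20 53 -25 0 0 0;40 106 -25 0 0 0;60 159 -25 0 0 0;80 212 -25 0 0 0;100 265 -25 0 0 0"

```text
time_s: 23.45
tcp_pos: [0.5423, -0.0137, 0.4376]
ee_rot: [-3.141, -0.004, 2.851]
wrist_force: [0.8, -0.3, -0.3]
width: 0.178
grasp_force: 25.4
```

play_rows:
  rows: "20 53 0 0 0 0;40 106 0 0 0 0;60 159 0 0 0 0;70 186 0 0 0 0;70 186 0 0 0 0"

```text
time_s: 24.08
tcp_pos: [0.5283, 0.1847, 0.4376]
ee_rot: [-3.14, -0.003, 2.855]
wrist_force: [0.4, -0.3, 0.2]
width: 0.176
grasp_force: 25.4
```

play_rows:
  rows: "0 0 0 0 0 0;0 0 0 0 0 0"

```text
time_s: 24.32
tcp_pos: [0.5294, 0.1817, 0.4396]
ee_rot: [-3.141, -0.0, 2.85]
wrist_force: [0.4, 0.6, -0.7]
width: 0.174
grasp_force: 25.4
```

```bash
python3 s.py; python3 snap.py w12|head -1; python3 - <<'E'
from fit import *
s=r.sense(); x,y,z=s["tcp_pos"]
print("lid",fit(["w12"],[x,y,z-.177],[(.0275,0)],z-.177))
print("rimflange",fit(["w12"],[.5285,.184,.1755],[(.033,0)],.1755),fit(["w12"],[.5285,.184,.1705],[(.0345,0)],.1705))
print(move([.5285,.184,.412],2.852))
im=r.snapshot("side")[130:330,140:340,::-1]
w=cv2.imread("pics/w12.png")[150:400,130:430]
cv2.imwrite("pics/m5.png",np.hstack([cv2.resize(im,(400,400)),cv2.resize(w,(400,333))[:333] if 0 else cv2.resize(w,(400,400))]))
E
```

```text
24.325 [0.5294 0.1817 0.4396] [ 0.4  0.6 -0.7] [ 0.003 -0.034  0.003] 25.391607301135082 0.17382386376823405
24.325 [0.5294 0.1817 0.4396] [-3.1408e+00 -2.0000e-04  2.8503e+00] 0.008
lid (array([0.5278, 0.1819, 0.2631]), np.float64(43.3))
rimflange (array([0.5259, 0.1848, 0.177 ]), np.float64(41.4)) (array([0.539 , 0.1813, 0.1692]), np.float64(41.5))
(array([ 1.6,  2. , 27.9]), array([-0.0005,  0.0002, -0.002 ]))
```

View pics/m5.png

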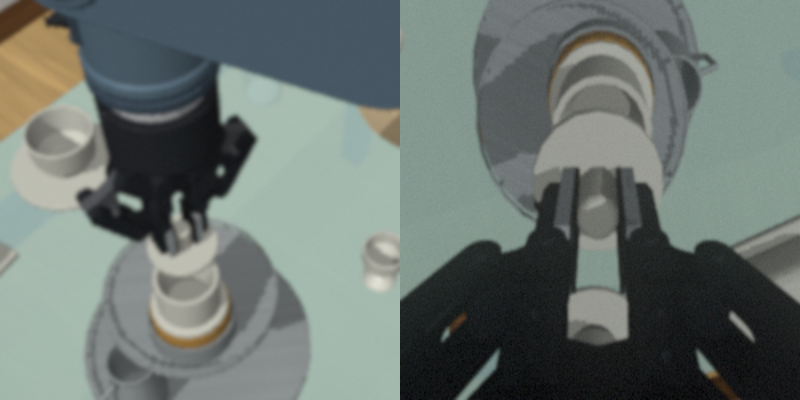

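The lid hangs level above the seated pot and nearly on its axis. I'll lower it gently.

play_rows:
  rows: "1 2.1 6 0 0 0;1 2.1 14 0 0 0;1 2.1 22 0 0 0;1 2.1 24 0 0 0;1 2.1 24 0 0 0"

```text
time_s: 25.05
tcp_pos: [0.5289, 0.1851, 0.4162]
ee_rot: [-3.141, 0.001, 2.852]
wrist_force: [0.4, 0.1, -0.1]
width: 0.173
grasp_force: 25.4
```

play_rows:
  rows: "0 0 2 0 0 0;0 0 4 0 0 0;0 0 4 0 0 0"

```text
time_s: 25.42
tcp_pos: [0.5289, 0.185, 0.4123]
ee_rot: [-3.141, 0.001, 2.852]
wrist_force: [-0.1, -0.3, -0.2]
width: 0.175
grasp_force: 25.4
```

play_rows:
  rows: "0 0 2 0 0 0;0 0 3 0 0 0;0 0 3 0 0 0"

```text
time_s: 25.8
tcp_pos: [0.5289, 0.185, 0.4093]
ee_rot: [-3.141, 0.001, 2.852]
wrist_force: [-1.0, 0.3, -1.0]
width: 0.172
grasp_force: 25.4
```

```bash
python3 s.py
```

```text
25.8 [0.5289 0.185  0.4093] [-1.   0.3 -1. ] [-0.005 -0.026 -0.011] 25.39133719255915 0.17169527281655345
```

play_rows:
  rows: "0 -0.8 1.5 0 0 0;0 -0.8 3 0 0 0;0 -0.8 3 0 0 0"

```text
time_s: 26.18
tcp_pos: [0.5286, 0.1843, 0.4062]
ee_rot: [-3.141, 0.001, 2.852]
wrist_force: [0.2, -0.4, -0.5]
width: 0.176
grasp_force: 25.4
```

play_rows:
  rows: "0 0 1 0 0 0;0 0 2 0 0 0;0 0 2 0 0 0"

```text
time_s: 26.55
tcp_pos: [0.5287, 0.1843, 0.4043]
ee_rot: [-3.141, 0.001, 2.852]
wrist_force: [0.7, -1.0, -0.5]
width: 0.174
grasp_force: 25.4
```

```bash
python3 s.py
```

```text
26.55 [0.5287 0.1843 0.4043] [ 0.7 -1.  -0.5] [-0.007 -0.056 -0.047] 25.391524409787962 0.17420148899662874
```

play_rows:
  rows: "0 0 1 0 0 0;0 0 1.5 0 0 0;0 0 1.5 0 0 0"

```text
time_s: 26.92
tcp_pos: [0.5287, 0.1843, 0.4029]
ee_rot: [-3.142, 0.001, 2.852]
wrist_force: [0.3, 0.7, 0.4]
width: 0.175
grasp_force: 25.4
```

play_rows:
  rows: "0 0 0.7 0 0 0;0 0 1 0 0 0;0 0 1 0 0 0"

```text
time_s: 27.3
tcp_pos: [0.5287, 0.1843, 0.4019]
ee_rot: [-3.142, 0.001, 2.852]
wrist_force: [0.6, -0.0, 0.1]
width: 0.173
grasp_force: 25.4
```

```bash
python3 s.py
```

```text
27.3 [0.5287 0.1843 0.4019] [ 0.6 -0.   0.1] [ 0.036  0.025 -0.017] 25.391451088216854 0.17319026427264242
```

play_rows:
  rows: "0 0 0.7 0 0 0;0 0 1 0 0 0;0 0 1 0 0 0"

```text
time_s: 27.68
tcp_pos: [0.5287, 0.1843, 0.4009]
ee_rot: [-3.142, 0.001, 2.852]
wrist_force: [-0.3, -0.3, -0.5]
width: 0.177
grasp_force: 25.4
```

play_rows:
  rows: "0 0 0.7 0 0 0;0 0 1 0 0 0;0 0 1 0 0 0"

```text
time_s: 28.05
tcp_pos: [0.5287, 0.1843, 0.3999]
ee_rot: [-3.142, 0.001, 2.852]
wrist_force: [0.5, 0.5, -0.3]
width: 0.17
grasp_force: 25.4
```

```bash
python3 s.py
```

```text
28.05 [0.5287 0.1843 0.3999] [ 0.5  0.5 -0.3] [ 0.066 -0.018 -0.044] 25.389474144321866 0.1697722723711272
```

play_rows:
  rows: "0 0 0.7 0 0 0;0 0 1 0 0 0;0 0 1 0 0 0"

```text
time_s: 28.42
tcp_pos: [0.5287, 0.1842, 0.399]
ee_rot: [-3.142, 0.001, 2.852]
wrist_force: [1.2, 0.9, -0.5]
width: 0.178
grasp_force: 25.4
```

play_rows:
  rows: "0 0 0.7 0 0 0;0 0 1 0 0 0;0 0 1 0 0 0"

```text
time_s: 28.8
tcp_pos: [0.5287, 0.1843, 0.398]
ee_rot: [3.142, 0.001, 2.852]
wrist_force: [0.1, -0.1, 0.2]
width: 0.175
grasp_force: 25.4
```

```bash
python3 s.py
```

```text
28.8 [0.5287 0.1843 0.398 ] [ 0.1 -0.1  0.2] [ 0.013 -0.03   0.01 ] 25.427819793694653 0.17465292886834685
```

play_rows:
  rows: "0 0 0.7 0 0 0;0 0 1 0 0 0;0 0 1 0 0 0"

```text
time_s: 29.18
tcp_pos: [0.5288, 0.1842, 0.3971]
ee_rot: [3.142, 0.001, 2.852]
wrist_force: [0.9, -0.5, 0.6]
width: 0.178
grasp_force: 25.6
```

```bash
python3 s.py
```

```text
29.175 [0.5288 0.1842 0.3971] [ 0.9 -0.5  0.6] [-0.105 -0.103  0.003] 25.59305971255526 0.17760454789933444
```

play_rows:
  rows: "0 0 0.7 0 0 0;0 0 0.7 0 0 0"

```text
time_s: 29.42
tcp_pos: [0.5289, 0.1842, 0.3967]
ee_rot: [3.141, 0.002, 2.852]
wrist_force: [0.7, -1.5, 2.2]
width: 0.175
grasp_force: 26.5
```

```bash
python3 s.py
```

```text
29.425 [0.5289 0.1842 0.3967] [ 0.7 -1.5  2.2] [-0.163 -0.158 -0.006] 26.45150955073575 0.17518485152660865
```

play_rows:
  rows: "-0.4 -0.3 0 0 0 0;-0.4 -0.3 0 0 0 0"

```text
time_s: 29.68
tcp_pos: [0.5291, 0.1839, 0.3966]
ee_rot: [3.141, 0.001, 2.852]
wrist_force: [-0.1, -1.0, 3.7]
width: 0.172
grasp_force: 26.8
```

```bash
python3 s.py
```

```text
29.675 [0.5291 0.1839 0.3966] [-0.1 -1.   3.7] [-0.046 -0.128  0.042] 26.777100235641456 0.17155455292806485
```

It is resting on the rim with a light vertical load, so I'll let go and back off.

play_rows:
  rows: "0 0 0 0 0 0;0 0 0 0 0 0;0 0 0 0 0 0"
  gripper: 45

```text
time_s: 30.05
tcp_pos: [0.5288, 0.1839, 0.3957]
ee_rot: [-3.141, -0.0, 2.852]
wrist_force: [-0.2, -0.2, 0.2]
width: 0.524
grasp_force: 0.0
```

play_rows:
  rows: "0 0 -20 0 0 0;0 0 -50 0 0 0;0 0 -90 0 0 0;0 0 -90 0 0 0;0 0 -90 0 0 0"

```text
time_s: 30.68
tcp_pos: [0.5287, 0.1839, 0.4855]
ee_rot: [-3.141, 0.0, 2.852]
wrist_force: [0.1, 0.5, -0.5]
width: 0.527
grasp_force: 0.0
```

```bash
python3 s.py; python3 snap.py w13|head -1; python3 - <<'E'
from fit import *
cv2.imwrite("pics/side1.png",r.snapshot("side")[:,:,::-1])
c=[(.0275,0),(.008,.022)]
print("lid disc, expect z~.2215",fit(["w13"],[.5287,.184,.2215],c),fit(["w13"],[.5287,.184,.2215],c,.2215),fit(["w13","side1"],[.5287,.184,.2215],c))
print("flange",fit(["w13"],[.5287,.184,.1755],[(.033,0)],.1755))
print("side",fit(["side1"],[.5287,.184,.2215],c,.2215),fit(["side1"],[.5287,.184,.2255],c,.2255))
E
```

```text
30.675 [0.5287 0.1839 0.4855] [ 0.1  0.5 -0.5] [ 0.007 -0.048  0.024] 0.0 0.526910762699153
30.675 [0.5287 0.1839 0.4855] [-3.1412e+00  1.0000e-04  2.8518e+00] 0.019
lid disc, expect z~.2215 (array([0.5299, 0.184 , 0.2157]), np.float64(101.4)) (array([0.5276, 0.1848, 0.2225]), np.float64(100.6)) (array([0.5273, 0.1845, 0.2218]), np.float64(198.4))
flange (array([0.5429, 0.1801, 0.1751]), np.float64(57.5))
side (array([0.5251, 0.1835, 0.2221]), np.float64(103.4)) (array([0.5261, 0.1836, 0.2265]), np.float64(101.2))
```

```bash
python3 -c "
from rig import r
print(r.sign_off())"
```

```text
the job is handed in; nothing more can be done
None
```

I nested the pot in the ring and pressed both down onto the hidden rest, ending at about 16 N. I then set the lid into the mouth, let go, and handed the job in at about 31 s; the final check that the lid is fully in was by edge fits, not by eye (10-picture limit reached).

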